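# Pack coupling hubs alternately in the spares tray

### The arm

A 7-joint arm with a two-finger parallel gripper is mounted at the origin on the work surface. World frame = base frame: x ahead of the robot, y to its left, z up, the work surface at z = 0. Lengths are in m, angles in rad, forces in N, time in s.
With the tool pointing down it reaches from about 0.4 to 0.85 m from the base axis. Payload 4.5 kg.
Tool frame: the origin (TCP) lies between the finger pads; the fingertips stand 11 mm ahead of it and the grasp point (between the pads) lies 8 mm behind it (r.nose_length is the distance from the TCP to the fingertips, in m); z points along the fingers, y is the line along which they close (so a half turn about z gives the same grasp; the last joint's range is limited). The gripper opens to 88 mm and grips with 3 to 60 N. Pads are 18 mm wide; open, the fingers measure 123 mm over their backs; the gripper's body (75 mm by 187 mm) begins 45 mm behind the grasp point.
Start: joints at [1.209, 0.689, -0.195, 1.565, 0.157, 0.902, -0.215], TCP at [0.241, -0.577, 0.25] pointing down, gripper open.
Joint ranges: [-3.01, 3.01], [-0.46, 2.08], [-1.47, 1.51], [0.13, 2.56], [-1, 4.14], [0.04, 2.09], [-2.66, 2.66]. Speed limits (rad/s): [2.57, 2.57, 3.14, 3.14, 3.14, 3.14, 3.14].

### API

Orientations are given as a unit quaternion [x, y, z, w].
In Python, from plant import get_state, snapshot, camera_model, r gives the robot as it stands.
- The arm moves only by the shell command python3 -m inch 'ROWS' [FORCE]. ROWS is text: rows parted by semicolons, each of 7 numbers parted by spaces: the opening, from -1 (shut) to 1 (fully open), then the shift along the tool's x, y, z in m, then the turn, a rotation vector about the tool's x, y, z in rad. A call has 1 to 20 rows; each row shifts and turns the commanded pose from where the row before left it, along the tool's axes as they then stand; what a row does not reach is not made up. A row lasts 1/12 s, in which the tool goes at most 41.7 mm and 7.16 degrees, less where a joint would pass 70% of its speed; a pose out of reach is approached as far as the arm can. A call is refused whole if a number of a shift passes 0.0417 or a number of a turn 0.125, either way. A call with a gripper value outside its range is refused whole. The fingers move at their own pace and stop on an object; FORCE is the grip in N (left out, the last holds). Time passes only in rows, so rows that do not move let the fingers close. It gives the time, the measured TCP pose, the force, the opening and the grip force at its end, in the units of the state.
- get_state(): the state, without advancing time (a new reading comes with each control period).
- snapshot(name): name is "scene" or "top" or "wrist"; returns (picture, depth): 384x512x3 uint8, red, green, blue; 384x512 float32, m along the optical axis (not along the pixel's ray), 0 where there is no reading.
- camera_model(name): a dict with "intrinsics" (3x3 intrinsics, pixels), "view" (4x4, takes a point from world to camera coordinates). Camera axes: x right, y down, z forward; pixel columns grow to the right and rows downward; lengths in m; the calibration is good to about 2 mm. The wrist camera is an equidistant fisheye: a pixel r from the principal point sees the ray r / f radians off the axis. A picture is of the moment at which its call begins: read the wrist's pose just before it. camera_model takes no time and is no camera call; for the wrist camera it gives the pose at the moment of the call.
- r.finish_job(): hands the job in; it is judged then, once.
The state is a dict: "clock": time; "q": joint angles; "qd": joint speeds; "joint_torque": joint torques, N m; "tool_pos": TCP position; "eef_rot": TCP orientation; "contact_force": force on the tool from outside, world axes, zero at the start; "moment": the same for the moment, N m; "opening": opening from 0.0 (shut) to 1.0 (fully open); "finger_force": force on a finger pad.
Only numpy, scipy, OpenCV 4.12 (cv2) and the standard library are available. Lean on these libraries where they do the work, as an engineer would, in place of code of your own. Each camera call takes 0.05 s, during which the arm holds its last target. There are 200 camera calls.

### The job

Pack the small hat-shaped steel flanged hubs tightly in the white tray, where one already stands hub up. Stand the other small hub-up one upright beside it along the tray's length, the two rims flat on the floor and nearly touching, then lower the one that stands hub down on top, upright, its hub going down between the two hubs and its rim resting on top of both.

Things in the scene. Friction and masses are not known exactly. Their poses are not given: they have to be found in the camera images.
- first_mid (a point): Steel hat-shaped hub: rim 64 mm across, 8 mm thick, hub 22 mm across standing 32 mm out of it, 40 mm tall in all. Loose, already standing hub up (rim below) in the white tray, near one end. The point is its centre, 20 mm above its underside; z up.
- second_mid (a point): Steel hat-shaped hub: rim 64 mm across, 8 mm thick, hub 22 mm across standing 32 mm out of it, 40 mm tall in all. Loose, about 0.26 kg, hub up, rim on the bench outside the tray (not the larger flange, rim 90 mm, nor the flat ring). The point is its centre, 20 mm above its underside; z up.
- inverted_mid (a point): Steel hat-shaped hub: rim 64 mm across, 8 mm thick, hub 22 mm across standing 32 mm out of it, 40 mm tall in all. As heavy, standing hub down on the bench, rim at the top; stays that way up. Point: its centre, 20 mm above its lower end; z up. Grip it across the rim, 16 mm above the point. Stacked, hub end on the two lower rims, the point is 28 mm above the tray floor; fingers that close along the tray's x clear the lower hubs.
- tray_in (a point): White plastic tray, fixed, at any yaw, 172 by 112 mm outside, walls 5 mm thick and 15 mm high over the bench, floor 5 mm thick. The point is the centre of its inner floor (162 by 102 mm), 5 mm above the bench; y runs along its length, x across it, z up.
Not all that is in view belongs to the job. What is shaped like the part that bears second_mid but blue or red is not meant.

How it is judged:
On the way:
1. both hub-up hubs stand flat in the tray side by side, rims at most 16 mm apart (x of first_mid in the frame of tray_in between -0.03 and 0.03 m and y of first_mid in the frame of tray_in between -0.06 and 0.06 m and z of first_mid in the frame of tray_in between 0.015 and 0.0245 m and angle between each of first_mid, second_mid's own z axis and vertical below 0.18 rad and x of second_mid in the frame of tray_in between -0.03 and 0.03 m and y of second_mid in the frame of tray_in between -0.06 and 0.06 m and z of second_mid in the frame of tray_in between 0.015 and 0.0245 m and horizontal distance between first_mid and second_mid below 0.08 m), for 0.2 s.
At the end, for the whole second after the job is handed in: The two hub-up hubs stand flat in the tray (within 10 degrees of upright), centres at most 80 mm apart; the hub-down one lies on them, within 10 degrees of upright, its centre 24 to 33 mm above the tray floor and at most 48 mm (seen from above) from the centre of each of the two; all are at rest (all of step 1 and x of inverted_mid in the frame of tray_in between -0.045 and 0.045 m and y of inverted_mid in the frame of tray_in between -0.06 and 0.06 m and z of inverted_mid in the frame of tray_in between 0.024 and 0.033 m and angle between inverted_mid's own z axis and vertical below 0.18 rad and horizontal distance between each of first_mid, second_mid and inverted_mid below 0.048 m and linear speed of each of first, second, inverted below 0.02 m/s); the robot touches nothing.
It also fails if it takes over 58 s, if anything falls off the work surface, if the arm or the gripper's body presses on something with over 40 N, if the wrist force passes 120 N, or if a joint passes its speed limit or range.

## Working session

There is one attempt and no reset: what is moved stays moved. The work goes in short steps, Python scripts to look and compute and a shell command to move; the robot and the scene stay as the last step left them, time stands still between calls to the robot, and variables do not carry over. Pictures are saved under pics/ and viewed, at most 10 in all, crops included, and the job is handed in when it is done.

```bash
ls; mkdir -p pics
python3 - <<'E'
from plant import *
import cv2,numpy as np
for n in ["top","scene"]:
    p,d=snapshot(n); cv2.imwrite(f"pics/{n}0.png",p[:,:,::-1]); np.savez(f"{n}0.npz",p=p,d=d,**camera_model(n)); print(n,camera_model(n))
print(get_state())
E
```

```text
pics
top {'intrinsics': array([[457.4754072 ,   0.        , 257.47304842],
       [  0.        , 457.4754072 , 193.49405869],
       [  0.        ,   0.        ,   1.        ]]), 'view': array([[ 0.00594059, -0.99990985,  0.0120417 , -0.03540348],
       [-0.99580278, -0.00701516, -0.09125575,  0.50801914],
       [ 0.09133199, -0.01144905, -0.99575468,  1.03347731],
       [ 0.        ,  0.        ,  0.        ,  1.        ]])}
scene {'intrinsics': array([[392.68777275,   0.        , 251.08444904],
       [  0.        , 392.68777275, 192.54001156],
       [  0.        ,   0.        ,   1.        ]]), 'view': array([[-0.07573727,  0.99704718, -0.01268   ,  0.05091788],
       [ 0.81974431,  0.05501903, -0.57008085, -0.35934819],
       [-0.56769986, -0.05357073, -0.82149075,  1.04053173],
       [ 0.        ,  0.        ,  0.        ,  1.        ]])}
{'clock': 0.1, 'q': array([ 1.20879767,  0.68988014, -0.19451496,  1.56629137,  0.1572837 ,
        0.90251413, -0.21511205]), 'qd': array([ 0.00049213, -0.00109892, -0.00061172, -0.00247315, -0.0003575 ,
        0.00099152, -0.00104389]), 'joint_torque': array([-3.34018689e-03, -5.28504145e+01, -1.27165888e+00, -1.53837615e+01,
       -5.26222587e-02,  2.02019452e-03,  5.22093114e-05]), 'tool_pos': array([ 0.24070082, -0.57616045,  0.24898888]), 'eef_rot': array([ 9.80475842e-01,  1.96637730e-01, -2.26658811e-04, -8.21229229e-04]), 'contact_force': array([-0.48929267, -0.05341991,  0.13299829]), 'moment': array([ 0.0080903 , -0.01605735, -0.00149717]), 'finger_force': 0.0, 'opening': 0.9997834691961187}
```

View pics/top0.png

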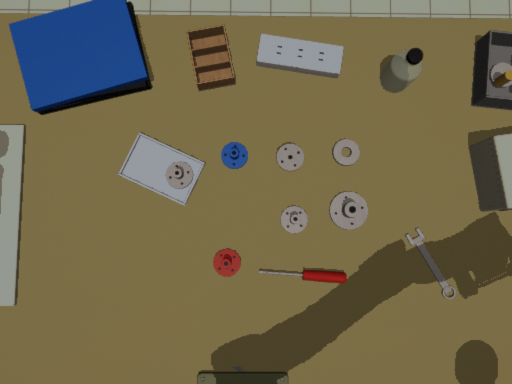

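View pics/scene0.png

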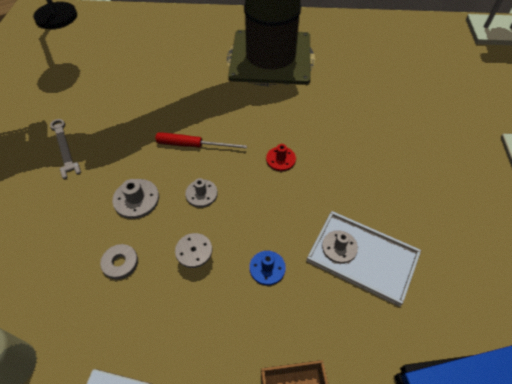

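The top view shows the tray at (162,168) with the first hub at (180,175) and the second hub at (294,219). The inverted hub is at (290,157), and blue, red, large flange and ring are distractors.

```bash
cat > h.py <<'E'
import numpy as np,cv2
def cloud(f):
    z=np.load(f); d=z['d']; K=z['intrinsics']; V=z['view']
    v,u=np.mgrid[:d.shape[0],:d.shape[1]]
    P=np.stack([(u-K[0,2])/K[0,0]*d,(v-K[1,2])/K[1,1]*d,d],-1)
    return (P-V[:3,3])@V[:3,:3], z['p'], d>0
def circ(p): 
    (x,y),r=cv2.minEnclosingCircle(p[:,:2].astype(np.float32)); return np.round([x,y,r],4)
E
python3 - <<'E'
from h import *
for f,W in (("top0.npz",dict(first=(180,175),second=(294,219),inv=(290,157),tray=(162,168))),("scene0.npz",dict(first=(341,244),second=(202,192),inv=(194,250),tray=(363,257)))):
    P,p,ok=cloud(f)
    for n,(u,v) in W.items():
        R=60 if n=="tray" else 22
        s=np.s_[v-R:v+R,u-R:u+R]; Q=P[s][ok[s]]; z=Q[:,2]
        print(f,n,"bench z",np.round(np.percentile(z,[2,20,50,80,95,99]),4))
        if n=="tray":
            c=p[s][ok[s]].astype(int); m=(c[:,2]>110)&(c[:,2]>c[:,0]-25)&(z<.03)
            im=np.zeros(p.shape[:2],np.uint8); 
            mm=np.zeros_like(ok[s]); mm[ok[s]]=m; im[s]=mm*255
            k,l,st,ce=cv2.connectedComponentsWithStats(im); i=1+np.argmax(st[1:,4]); A=P[l==i]
            a=cv2.minAreaRect(A[:,:2].astype(np.float32)); print("tray",a,len(A))
        else:
            bands={"inv":[(.025,.06)],"second":[(.004,.015),(.03,.05)],"first":[(.009,.02),(.033,.055)]}[n]
            for lo,hi in bands:
                A=Q[(z>lo)&(z<hi)]; B=A[np.linalg.norm(A[:,:2]-np.median(A[:,:2],0),axis=1)<.042]
                print(n,lo,circ(B),B.mean(0).round(4),len(B))
E
```

```text
top0.npz first bench z [-0.0017  0.0031  0.0063  0.0136  0.0183  0.0464]
first 0.009 [0.5486 0.1428 0.0414] [0.55   0.147  0.0132] 538
first 0.033 [0.5528 0.1517 0.011 ] [0.5523 0.1511 0.0444] 79
top0.npz second bench z [-0.0034 -0.001   0.0012  0.0076  0.0117  0.0411]
second 0.004 [ 0.4523 -0.1173  0.0392] [ 0.4501 -0.1167  0.0081] 498
second 0.03 [ 0.4503 -0.1171  0.0108] [ 0.4503 -0.1168  0.0395] 76
top0.npz inv bench z [-0.0036 -0.0011  0.0012  0.0393  0.0418  0.0433]
inv 0.025 [ 0.5919 -0.1057  0.0319] [ 0.5915 -0.1055  0.04  ] 596
top0.npz tray bench z [-0.0038 -0.0012  0.0009  0.0044  0.0132  0.0173]
tray ((0.5667242407798767, 0.19405442476272583), (0.17311903834342957, 0.11189911514520645), 65.62980651855469) 3269
scene0.npz first bench z [0.0004 0.0047 0.011  0.014  0.0437 0.0459]
first 0.009 [0.5583 0.1446 0.0413] [0.5573 0.1489 0.013 ] 751
first 0.033 [0.5535 0.1523 0.0115] [0.5552 0.1512 0.0432] 148
scene0.npz second bench z [-0.0019 -0.0004  0.0012  0.0085  0.0342  0.041 ]
second 0.004 [ 0.4503 -0.1162  0.0325] [ 0.456  -0.1147  0.0082] 527
second 0.03 [ 0.4503 -0.1169  0.0117] [ 0.452  -0.1159  0.0385] 113
scene0.npz inv bench z [-0.0018 -0.      0.0376  0.0405  0.0415  0.0425]
inv 0.025 [ 0.592  -0.1048  0.0323] [ 0.5938 -0.1046  0.0399] 1010
scene0.npz tray bench z [-0.0022 -0.0006  0.0011  0.0058  0.0144  0.0341]
tray ((0.5660682320594788, 0.19227033853530884), (0.17424973845481873, 0.11447690427303314), 64.64952850341797) 4915
```

```bash
cat >> h.py <<'E'
from scipy.spatial.transform import Rotation as R
A=np.radians(65.1); RT=R.from_matrix(np.array([[np.cos(A),np.sin(A),0],[np.sin(A),-np.cos(A),0],[0,0,-1]]))
def plan(t):
    from plant import get_state
    s=get_state(); c=R.from_quat(s['eef_rot'])
    print("t",s['clock'],"turn",(c.inv()*RT).as_rotvec().round(4),"then shift",(RT.inv().apply(np.array(t)-s['tool_pos'])).round(4),"F",s['contact_force'].round(1),"open",round(s['opening'],3),"q",s['q'].round(2))
E
python3 -c "
from h import *; plan([.4503,-.117,.13])"
```

```text
t 0.1 turn [-1.700e-03 -5.000e-04 -7.404e-01] then shift [ 0.5047 -0.0032  0.119 ] F [-0.5 -0.1  0.1] open 1.0 q [ 1.21  0.69 -0.19  1.57  0.16  0.9  -0.22]
```

```bash
python3 -m inch '1 0 0 0 0 0 -0.1233; 1 0 0 0 0 0 -0.1233; 1 0 0 0 0 0 -0.1233; 1 0 0 0 0 0 -0.1233; 1 0 0 0 0 0 -0.1233; 1 0 0 0 0 0 -0.1233; 1 0.036 0 0 0 0 0; 1 0.036 0 0 0 0 0; 1 0.036 0 0 0 0 0; 1 0.036 0 0 0 0 0; 1 0.036 0 0.01 0 0 0; 1 0.036 0 0.01 0 0 0; 1 0.036 0 0.01 0 0 0; 1 0.036 0 0.01 0 0 0; 1 0.036 0 0.02 0 0 0; 1 0.036 0 0.02 0 0 0; 1 0.036 0 0.02 0 0 0; 1 0.036 0 0.02 0 0 0; 1 0 0 0 0 0 0; 1 0 0 0 0 0 0' 20 | tail -3; python3 -c "
from h import *; plan([.4503,-.117,.024])"
```

```text
contact_force: [-0.2, -0.2, 0.1]
opening: 0.999
finger_force: 0.0
t 1.7667 turn [-0.0025 -0.0006  0.0066] then shift [ 0.07   -0.0032  0.1047] F [-0.2 -0.2  0.1] open 0.999 q [ 0.43  0.71 -0.19  2.15  0.41  0.32 -0.54]
```

```bash
python3 -m inch '0.4 0.035 -0.0015 0.01 -0.0025 0 0.0066; 0.4 0.035 -0.0017 0.015 0 0 0; 0.2 0 0 0.03 0 0 0; 0.2 0 0 0.03 0 0 0; 0.2 0 0 0.0197 0 0 0; 0.2 0 0 0 0 0 0; -1 0 0 0 0 0 0; -1 0 0 0 0 0 0; -1 0 0 0 0 0 0; -1 0 0 0 0 0 0; -1 0 0 0 0 0 0; -1 0 0 0 0 0 0' 30 | tail -6; python3 -c "
from h import *; plan([.4503,-.117,.024])"
```

```text
clock: 2.77
tool_pos: [0.4501, -0.1206, 0.0265]
eef_rot: [0.845, 0.535, 0.0, 0.001]
contact_force: [-3.1, -0.7, 8.6]
opening: 0.239
finger_force: 30.0
t 2.7667 turn [ 0.0013  0.0005 -0.0075] then shift [ 0.0033 -0.0013  0.0025] F [-3.1 -0.7  8.6] open 0.239 q [ 0.18  0.92 -0.02  2.18  0.47  0.04 -0.75]
```

```bash
python3 -m inch '-1 0 0 -0.02 0 0 0; -1 0 0 -0.03 0 0 0; -1 0 0 -0.03 0 0 0; -1 0 0 0 0 0 0; -1 0 0 0 0 0 0' 30 | tail -6
python3 - <<'E'
from h import *
from plant import *
plan([.5817-.421*.003,.2137-.907*.003,.105])
for n in ["top","scene"]:
    p,d=snapshot(n); np.savez(f"{n}1.npz",p=p,d=d,**camera_model(n))
p,d=snapshot("wrist"); cv2.imwrite("pics/w1.png",p[:,:,::-1])
E
```

```text
clock: 3.18
tool_pos: [0.4517, -0.1208, 0.1069]
eef_rot: [0.845, 0.535, 0.002, 0.002]
contact_force: [0.7, 0.4, -2.6]
opening: 0.241
finger_force: 30.0
t 3.1833 turn [ 0.0053 -0.0013 -0.0078] then shift [ 0.3551 -0.023   0.0019] F [ 0.7  0.4 -2.6] open 0.241 q [ 0.26  0.75 -0.16  2.15  0.45  0.26 -0.73]
```

View pics/w1.png

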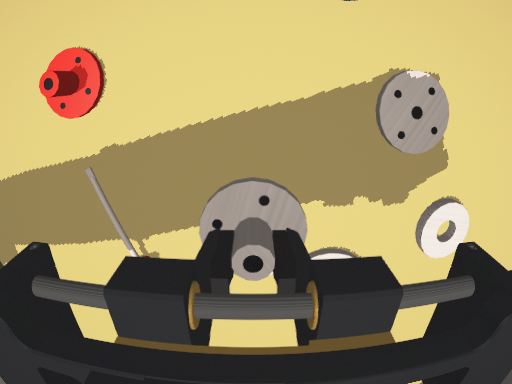

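Hub is held upright at (253,265). Moving above the tray.

```bash
python3 -m inch '-1 0.0353 -0.0023 0 0.0053 0 -0.0078; -1 0.0353 -0.0023 0 0 0 0; -1 0.0353 -0.0023 0 0 0 0; -1 0.0353 -0.0023 0 0 0 0; -1 0.0353 -0.0023 0 0 0 0; -1 0.0353 -0.0023 0 0 0 0; -1 0.0353 -0.0023 0 0 0 0; -1 0.0353 -0.0023 0 0 0 0; -1 0.0353 -0.0023 0 0 0 0; -1 0.0353 -0.0023 0 0 0 0; -1 0 0 0 0 0 0; -1 0 0 0 0 0 0; -1 0 0 0 0 0 0' 30 | tail -6
python3 - <<'E'
from h import *
from plant import *
plan([.5817-.421*.003,.2137-.907*.003,.032])
for n in ["top","scene"]:
    p,d=snapshot(n); np.savez(f"{n}2.npz",p=p,d=d,**camera_model(n)); cv2.imwrite(f"pics/{n}2.png",p[:,:,::-1])
p,d=snapshot("wrist"); cv2.imwrite("pics/w2.png",p[:,:,::-1])
P,p,ok=cloud("scene2.npz"); t=get_state()['tool_pos']
Q=P[ok]; m=(np.linalg.norm(Q[:,:2]-t[:2],axis=1)<.045)&(Q[:,2]>.065)&(Q[:,2]<.098); Q=Q[m]
print(t.round(4),len(Q),np.percentile(Q[:,2],[1,20,50,80]).round(4), circ(Q[Q[:,2]<.089]))
E
```

```text
clock: 4.42
tool_pos: [0.5771, 0.2084, 0.1036]
eef_rot: [0.843, 0.539, -0.003, -0.001]
contact_force: [-0.8, -1.0, -2.6]
opening: 0.24
finger_force: 30.0
t 4.4167 turn [-0.0057  0.0041  0.0012] then shift [0.0037 0.0019 0.0716] F [-0.8 -1.  -2.6] open 0.24 q [-0.32  0.87 -0.17  1.7   0.24  0.59 -1.07]Traceback (most recent call last):
  File "<stdin>", line 9, in <module>
    return _quantile_unchecked(
        a, q, axis, out, overwrite_input, method, keepdims, weights)
    return _ureduce(a,
                    func=_quantile_ureduce_func,
    ...<5 lines>...
                    overwrite_input=overwrite_input,
                    method=method)
    r = func(a, **kwargs)
    result = _quantile(arr,
                       quantiles=q,
    ...<2 lines>...
                       out=out,
                       weights=wgt)
    slices_having_nans = np.isnan(arr[-1, ...])
                                  ~~~^^^^^^^^^
IndexError: index -1 is out of bounds for axis 0 with size 0
```

View pics/scene2.png

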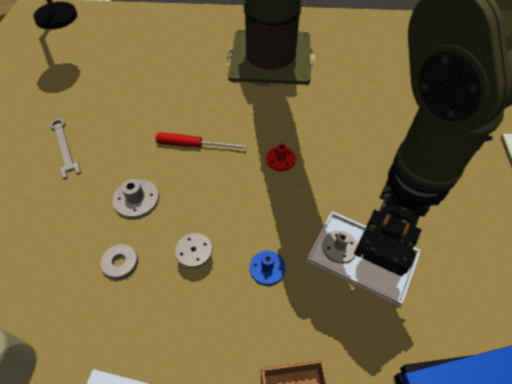

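The scene view shows the gripper over the tray's free half at (390,240), hiding the held part. I'll measure it with the wrist depth.

```bash
cat >> h.py <<'E'
def wcloud():
    from plant import snapshot,camera_model
    m=camera_model("wrist"); p,d=snapshot("wrist"); K,V=m['intrinsics'],m['view']
    v,u=np.mgrid[:384,:512]; a=(u-K[0,2])/K[0,0]; b=(v-K[1,2])/K[1,1]; th=np.hypot(a,b)+1e-9
    s=np.where(th<1.5,np.tan(np.minimum(th,1.5))/th,0)*d
    return (np.stack([a*s,b*s,d],-1)-V[:3,3])@V[:3,:3],p,(d>0)&(th<1.5)
def cfit(A,r):
    from scipy.optimize import least_squares
    return least_squares(lambda c:np.linalg.norm(A[:,:2]-c,axis=1)-r,A[:,:2].mean(0),loss='soft_l1',f_scale=.001).x
E
python3 - <<'E'
from h import *
from plant import *
t=get_state()['tool_pos']; P,p,ok=wcloud(); np.savez("w2.npz",P=P,p=p,ok=ok)
cv2.imwrite("pics/w3.png",p[:,:,::-1])
Q=P[ok]; near=Q[np.linalg.norm(Q[:,:2]-t[:2],axis=1)<.045]
print(t,np.histogram(near[:,2],bins=np.arange(.06,.14,.004)))
h=near[(near[:,2]>.08)&(near[:,2]<.09)]; print("rim",circ(h),len(h))
f=Q[(np.linalg.norm(Q[:,:2]-[.5531,.152],axis=1)<.05)]
for lo,hi in((.01,.016),(.04,.05)):
    g=f[(f[:,2]>lo)&(f[:,2]<hi)]; print(lo,circ(g),g.mean(0),len(g))
E
```

```text
[0.57789562 0.20726845 0.10465615] (array([   0,    0,    0,    0,   69,  211, 4054,  110,  229,  312,  305,
        354,  413,  538, 1651,  294,  315,  313,  343,  766]), array([0.06 , 0.064, 0.068, 0.072, 0.076, 0.08 , 0.084, 0.088, 0.092,
       0.096, 0.1  , 0.104, 0.108, 0.112, 0.116, 0.12 , 0.124, 0.128,
       0.132, 0.136, 0.14 ]))
rim [0.5793 0.21   0.0321] 4325
0.01 [0.559  0.1379 0.0452] [0.54553408 0.12488307 0.01272828] 343
0.04 [0.553  0.1509 0.0108] [0.55141992 0.1475338  0.04466171] 209
```

View pics/w2.png

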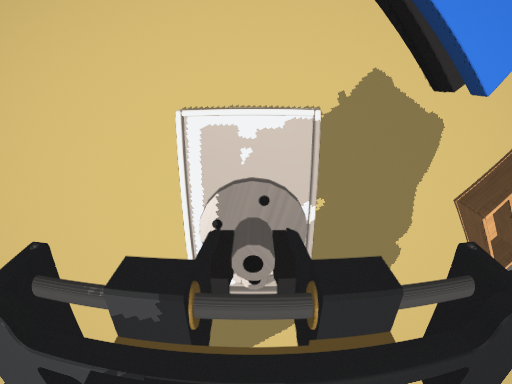

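Wrist view: held hub at (253,265), rim over the free half of the tray. The rim centre fits at (0.579,0.210) with radius 32 mm, so lower with a 4.5 mm correction.

```bash
python3 -m inch '-1 0.0047 0.0008 0.01 -0.003 0.002 0; -1 0 0 0.03 0 0 0; -1 0 0 0.02 0 0 0; -1 0 0 0.008 0 0 0; -1 0 0 0.003 0 0 0; -1 0 0 0 0 0 0; -1 0 0 0 0 0 0' 30 | tail -6; python3 -c "
from h import *; plan([.5807,.2112,.032])"
```

```text
clock: 5.2
tool_pos: [0.5819, 0.2138, 0.0352]
eef_rot: [0.843, 0.538, 0.001, -0.001]
contact_force: [-0.1, 0.1, -2.1]
opening: 0.242
finger_force: 30.0
t 5.2 turn [ 0.0002 -0.003   0.0004] then shift [-0.0028  0.      0.0032] F [-0.1  0.1 -2.1] open 0.242 q [-0.35  0.98 -0.14  1.71  0.26  0.47 -1.09]
```

```bash
python3 -m inch '-1 -0.0022 0 0.001 0 0 0; -1 0 0 0.0015 0 0 0; -1 0 0 0 0 0 0; -1 0 0 0 0 0 0' 30 | tail -6; python3 -c "
from h import *; plan([.5807,.2112,.032])"
```

```text
clock: 5.53
tool_pos: [0.5804, 0.2115, 0.0324]
eef_rot: [0.843, 0.538, 0.001, -0.001]
contact_force: [0.0, -0.4, -2.8]
opening: 0.239
finger_force: 30.0
t 5.5333 turn [-0.0004 -0.0022  0.0005] then shift [-0.0001  0.0004  0.0004] F [ 0.  -0.4 -2.8] open 0.239 q [-0.35  0.98 -0.14  1.71  0.26  0.46 -1.09]
```

```bash
python3 -m inch '-1 0 0 0.0008 0 0 0; -1 0 0 0 0 0 0; -0.1 0 0 0 0 0 0; -0.1 0 0 0 0 0 0; -0.1 0 0 0 0 0 0; -0.1 0 0 -0.015 0 0 0; -0.1 0 0 -0.03 0 0 0; -0.1 -0.02 0 -0.03 0 0 0; 1 -0.04 0 -0.03 0 0 0; 1 -0.04 0 0 0 0 0; 1 -0.04 0 0 0 0 0; 1 0 0 0 0 0 0; 1 0 0 0 0 0 0' 30 | tail -6
python3 - <<'E'
from h import *
from plant import *
plan([.592,-.1053,.12])
p,d=snapshot("scene"); np.savez("scene3.npz",p=p,d=d,**camera_model("scene"));cv2.imwrite("pics/s3.png",p[180:330,280:450,::-1].repeat(3,0).repeat(3,1))
P,p,ok=wcloud(); Q=P[ok]; 
for c in ([.553,.1515],[.5817,.2137]):
    g=Q[np.linalg.norm(Q[:,:2]-c,axis=1)<.025]; print("wrist z",np.percentile(g[:,2],[50,90,98])); g=g[(g[:,2]>.035)&(g[:,2]<.055)]; print(circ(g) if len(g) else 0,len(g))
P,p,ok=cloud("scene3.npz"); Q=P[ok]
for c in ([.553,.1515],[.5817,.2137]):
    g=Q[np.linalg.norm(Q[:,:2]-c,axis=1)<.022]; g=g[(g[:,2]>.035)&(g[:,2]<.055)]; print("scene",circ(g) if len(g) else 0,len(g))
E
```

```text
clock: 6.62
tool_pos: [0.5234, 0.0873, 0.1312]
eef_rot: [0.844, 0.536, -0.0, -0.0]
contact_force: [0.5, 0.3, -0.4]
opening: 0.801
finger_force: 0.0
t 6.6167 turn [-0.0009  0.0004 -0.0038] then shift [-0.1458  0.1433  0.0112] F [ 0.5  0.3 -0.4] open 0.801 q [-0.14  0.75 -0.18  1.95  0.28  0.46 -0.97]
wrist z [0.01285315 0.04468703 0.04563081]
[0.5527 0.1515 0.0109] 631
wrist z [0.01293169 0.04475066 0.04576827]
[0.5819 0.2135 0.0111] 679
scene [0.5537 0.1524 0.0113] 141
scene [0.5825 0.2145 0.0113] 152
```

View pics/s3.png

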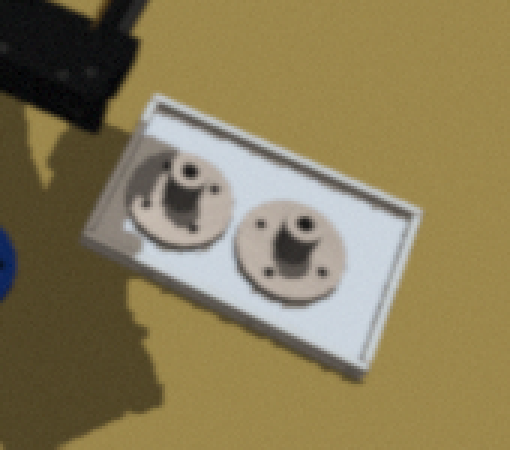

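Both hubs stand flat in the tray at crop (185,195) and (290,250), rims nearly touching (68.5 mm apart). Next is the inverted hub.

```bash
python3 -m inch '1 -0.029 0.0286 0 0 0 -0.0038; 1 -0.029 0.0286 0 0 0 0; 1 -0.029 0.0286 0 0 0 0; 1 -0.029 0.0286 0 0 0 0; 1 -0.029 0.0286 0.01 0 0 0; 1 0 0 0 0 0 0; 1 0 0 0 0 0 0; 1 0 0 0 0 0 0' 30 | tail -6
python3 - <<'E'
from h import *
from plant import *
P,p,ok=wcloud(); Q=P[ok]; 
g=Q[np.linalg.norm(Q[:,:2]-[.592,-.1053],axis=1)<.05]; g=g[(g[:,2]>.033)&(g[:,2]<.05)]; print(circ(g) if len(g) else 0,len(g),np.median(g[:,2]))
plan([.592,-.1053,.028])
E
```

```text
clock: 7.38
tool_pos: [0.594, -0.0986, 0.1203]
eef_rot: [0.841, 0.541, 0.001, -0.002]
contact_force: [0.6, 0.1, 1.1]
opening: 0.997
finger_force: 0.0
[ 0.5916 -0.1063  0.0325] 4792 0.039554374884573196
t 7.4333 turn [-0.0016 -0.0041  0.008 ] then shift [-0.0077  0.0015  0.0925] F [-0.2 -0.5  0.5] open 0.998 q [ 0.23  0.84 -0.26  1.74  0.33  0.61 -0.64]
```

```bash
python3 -m inch '1 -0.0083 0.0014 0.02 -0.0016 -0.0041 0.008; 1 0 0 0.03 0 0 0; 1 0 0 0.01 0 0 0; 1 0 0 0 0 0 0;1 0 0 0 0 0 0' 30 | tail -6; python3 -c "
from h import *; plan([.5917,-.106,.028])"
```

```text
clock: 7.85
tool_pos: [0.5913, -0.107, 0.0607]
eef_rot: [0.843, 0.538, -0.001, 0.0]
contact_force: [-0.0, 0.2, -0.4]
opening: 0.999
finger_force: 0.0
t 7.85 turn [-0.0002  0.0016 -0.0009] then shift [ 0.0011 -0.0001  0.0327] F [-0.   0.2 -0.4] open 0.999 q [ 0.22  0.93 -0.21  1.76  0.37  0.49 -0.67]
```

```bash
python3 -m inch '1 0.001 0 0.02 0 0 0; 1 0 0 0.0127 0 0 0; 1 0 0 0 0 0 0; -1 0 0 0 0 0 0; -1 0 0 0 0 0 0; -1 0 0 0 0 0 0; -1 0 0 0 0 0 0; -1 0 0 0 0 0 0' 40 | tail -6; python3 -c "
from h import *; plan([.5675,.1827,.12])"
```

```text
clock: 8.52
tool_pos: [0.5915, -0.1081, 0.0287]
eef_rot: [0.844, 0.537, -0.001, 0.001]
contact_force: [-1.6, 1.2, 5.3]
opening: 0.703
finger_force: 40.0
t 8.5167 turn [ 0.0008  0.0023 -0.0036] then shift [ 0.2537 -0.1442 -0.0913] F [-1.6  1.2  5.3] open 0.703 q [ 0.21  0.98 -0.19  1.76  0.38  0.43 -0.69]
```

```bash
python3 -m inch '-1 0 0 -0.02 0 0 0; -1 0 0 -0.035 0 0 0; -1 0 0 -0.036 0 0 0; -1 0 0 0 0 0 0; -1 0.0317 -0.018 0 0 0 -0.0036; -1 0.0317 -0.018 0 0 0 0; -1 0.0317 -0.018 0 0 0 0; -1 0.0317 -0.018 0 0 0 0; -1 0.0317 -0.018 0 0 0 0; -1 0.0317 -0.018 0 0 0 0; -1 0.0317 -0.018 0 0 0 0; -1 0.0317 -0.018 0 0 0 0; -1 0 0 0 0 0 0; -1 0 0 0 0 0 0; -1 0 0 0 0 0 0' 40 | tail -6
python3 - <<'E'
from h import *
from plant import *
plan([.5675,.1827,.0427])
t=get_state()['tool_pos']
P,p,ok=wcloud(); Q=P[ok]; cv2.imwrite("pics/w5.png",p[:,:,::-1])
g=Q[np.linalg.norm(Q[:,:2]-t[:2],axis=1)<.06]; print(np.histogram(g[:,2],np.arange(.08,.15,.005)))
g=g[(np.abs(g[:,2]-t[2]-.0113)<.004)&(np.abs((g-t)@RT.as_matrix()[:,1])<.03)]; print(t.round(4),circ(g),len(g),g.mean(0),"fit plane",np.linalg.lstsq(np.c_[g[:,:2]-t[:2],np.ones(len(g))],g[:,2],rcond=None)[0])
E
```

```text
clock: 9.77
tool_pos: [0.5676, 0.1818, 0.1176]
eef_rot: [0.843, 0.538, -0.002, 0.001]
contact_force: [0.5, -0.5, -3.7]
opening: 0.702
finger_force: 40.0
t 9.7667 turn [0.0006 0.0041 0.0002] then shift [ 0.0008 -0.0004  0.0749] F [ 0.5 -0.5 -3.7] open 0.702 q [-0.29  0.83 -0.18  1.76  0.25  0.58 -1.06]
(array([    0,     0,     0,     0,     1,   135,   203,   231,   567,
       10229,   528,   503,   455]), array([0.08 , 0.085, 0.09 , 0.095, 0.1  , 0.105, 0.11 , 0.115, 0.12 ,
       0.125, 0.13 , 0.135, 0.14 , 0.145]))
[0.5676 0.1818 0.1176] [0.5688 0.1837 0.0321] 9662 [0.57134599 0.1892519  0.12824359] fit plane [-0.00545846 -0.00867221  0.12832876]
```

View pics/w5.png

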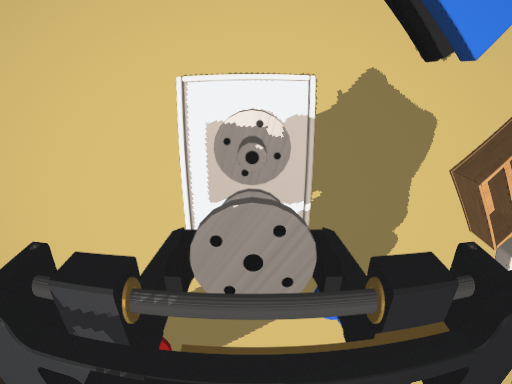

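Wrist view: inverted hub level in the fingers at (253,262), with the second hub beyond at (252,155). Lowering.

```bash
python3 -m inch '-1 -0.0015 -0.0008 0.02 0 0.003 0; -1 0 0 0.025 0 0 0; -1 0 0 0.02 0 0 0; -1 0 0 0.005 0 0 0; -1 0 0 0 0 0 0; -1 0 0 0 0 0 0' 40 | tail -6; python3 -c "
from h import *; plan([.5663,.1808,.0418])"
```

```text
clock: 10.32
tool_pos: [0.5672, 0.1805, 0.0486]
eef_rot: [0.843, 0.537, 0.001, 0.0]
contact_force: [0.5, 0.3, -2.9]
opening: 0.702
finger_force: 40.0
t 10.3167 turn [ 0.0013 -0.0006 -0.0017] then shift [-0.0001 -0.0009  0.0068] F [ 0.5  0.3 -2.9] open 0.702 q [-0.3   0.94 -0.15  1.79  0.28  0.44 -1.08]
```

```bash
python3 -m inch '-1 0 -0.0009 0.003 0 0 0; -1 0 0 0.002 0 0 0; -1 0 0 0.001 0 0 0; -1 0 0 0 0 0 0; -1 0 0 0 0 0 0' 40 | tail -6; python3 -c "
from h import *; plan([.5663,.1808,.0418])"
```

```text
clock: 10.73
tool_pos: [0.566, 0.1821, 0.0425]
eef_rot: [0.843, 0.538, 0.001, 0.0]
contact_force: [0.3, -0.8, -2.5]
opening: 0.701
finger_force: 40.0
t 10.7333 turn [ 0.0011 -0.001   0.0001] then shift [-0.001   0.0008  0.0007] F [ 0.3 -0.8 -2.5] open 0.701 q [-0.31  0.95 -0.14  1.79  0.28  0.42 -1.09]
```

```bash
python3 -m inch '-1 0 0 0.0008 0 0 0; -1 0 0 0.0005 0 0 0; -1 0 0 0 0 0 0; -1 0 0 0 0 0 0' 40 | tail -6
```

```text
clock: 11.07
tool_pos: [0.5661, 0.1821, 0.0417]
eef_rot: [0.843, 0.538, 0.001, 0.0]
contact_force: [-1.2, -1.4, 5.9]
opening: 0.701
finger_force: 40.0
```

Contact made (force now upward), so release and retreat.

```bash
python3 -m inch '-0.2 0 0 0 0 0 0; 0.6 0 0 0 0 0 0; 1 0 0 0 0 0 0; 1 0 0 0 0 0 0; 1 0 0 0 0 0 0; 1 0 0 -0.01 0 0 0; 1 0 0 -0.03 0 0 0; 1 0 0 -0.03 0 0 0; 1 -0.03 0 -0.03 0 0 0; 1 -0.04 0 0 0 0 0; 1 -0.04 0 0 0 0 0; 1 0 0 0 0 0 0; 1 0 0 0 0 0 0' 20 | tail -6
python3 - <<'E'
from h import *
from plant import *
p,d=snapshot("scene"); np.savez("scene6.npz",p=p,d=d,**camera_model("scene"));cv2.imwrite("pics/s6.png",p[180:330,280:450,::-1].repeat(3,0).repeat(3,1))
P,_,ok=cloud("scene6.npz"); W,_,wk=wcloud()
for Q in(P[ok],W[wk]):
    g=Q[np.linalg.norm(Q[:,:2]-[.567,.183],axis=1)<.05]; g=g[(g[:,2]>.046)&(g[:,2]<.062)]
    print(circ(g),len(g),np.linalg.lstsq(np.c_[g[:,:2]-[.567,.183],np.ones(len(g))],g[:,2],rcond=None)[0])
E
```

```text
clock: 12.15
tool_pos: [0.5189, 0.0796, 0.1411]
eef_rot: [0.844, 0.536, -0.0, 0.001]
contact_force: [0.7, 0.2, 0.7]
opening: 1.002
finger_force: 0.0
[0.5672 0.1827 0.0439] 1074 [-0.01605125  0.00875652  0.05259442]
[0.5703 0.1833 0.042 ] 5529 [ 0.00057086 -0.00041227  0.05247805]
```

View pics/s6.png

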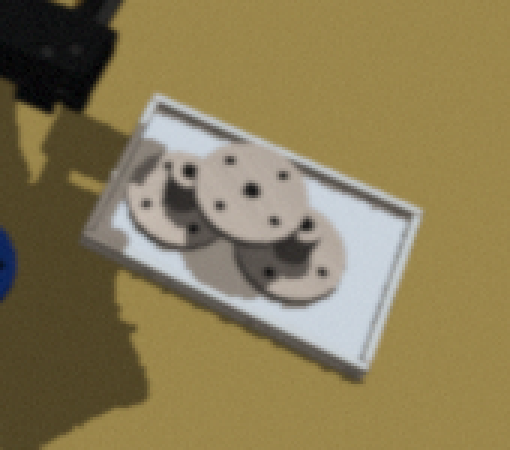

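The stacked hub lies level at crop (250,190) between the two lower hubs. Its rim top is at 52.5 mm, so its centre is about 28 mm above the tray floor, as required.

```bash
python3 -c "
from plant import r; print(r.finish_job())"
```

```text
the job is handed in; nothing more can be done
None
```

I handed the job in at about 12 s of the 58 s: by camera, the two hub-up hubs stand flat in the tray 68.5 mm apart and the inverted hub rests level on both, centre about 28 mm above the tray floor; no verdict was returned.

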